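Drop the dead power adapter down the recycling chute

ROBOT

A 6-joint arm with a two-finger parallel gripper is mounted at the origin on the work surface. World frame = base frame: x ahead of the robot, y to its left, z up, the work surface at z = 0. Lengths are in m, angles in rad, forces in N, time in s.
With the tool pointing down it reaches from about 0.3 to 0.85 m from the base axis. Payload 4.2 kg.
Tool frame: the origin (TCP) lies between the finger pads; the fingertips stand 14 mm ahead of it and the grasp point (between the pads) lies 5 mm behind it; z points along the fingers, y is the line along which they close (so a half turn about z gives the same grasp; the last joint's range is limited). The gripper opens to 91 mm and grips with 3 to 60 N. Pads are 32 mm wide; open, the fingers measure 118 mm over their backs; the gripper's body (76 mm by 178 mm) begins 60 mm behind the grasp point.
Start: joints at [-1.257, 0.32, 1.565, -0, 1.257, -0.02], TCP at [0.188, -0.543, 0.228] pointing down, gripper open.
Joint ranges: [-3.11, 3.11], [-0.84, 2.01], [0.21, 2.61], [-1.34, 4.49], [0.05, 2.63], [-2.56, 2.56]. Speed limits (rad/s): [2.57, 2.57, 3.14, 3.14, 3.14, 3.14].

INTERFACE

Orientations are given as a unit quaternion [w, x, y, z].
In Python, from plant import read_state, camera, camera_info, sign_off, recognise, trace gives the robot as it stands.
- The arm moves only by the tool move_arm, never from a script. Its argument "increments" is a list of rows, each a list of 4 numbers: the shift along the tool's x, y, z in m, then the turn about the tool's z in degrees. In form: [[x, y, z, roll], ...]. A call has 1 to 12 rows; each row is the pose to reach, as a shift and turn from the pose commanded when the call began, along the tool's axes at that moment; what a row does not reach only later rows make up. A row lasts 1/8 s, in which the tool goes at most 62.5 mm and 10.7 degrees, less where a joint would pass 70% of its speed; a pose out of reach is approached as far as the arm can. A call with a gripper value outside its range is refused whole. "grip" is the finger opening in m, from 0 to 0.0912, set as the call begins (left out, the last holds). The fingers move at their own pace and stop on an object; the grip force is fixed at half the most. Time passes only in rows, so rows that repeat a pose let the fingers close. It gives the time, the measured TCP pose, the force, the opening and the grip force at its end, in the units of the state.
- read_state(): the state, without advancing time (a new reading comes with each control period).
- camera(name): name is "scene" or "side" or "wrist"; returns the picture (420x560x3 uint8, red, green, blue); there is no depth.
- camera_info(name): a dict with "K" (3x3 intrinsics, pixels), "camera_from_world" (4x4, takes a point from world to camera coordinates). Camera axes: x right, y up, looking along -z (the intrinsics and any distortion apply to the point x, -y, -z); pixel columns grow to the right and rows downward; lengths in m; the calibration is good to about 2 mm. A picture is of the moment at which its call begins: read the wrist's pose just before it. camera_info takes no time and is no camera call; for the wrist camera it gives the pose at the moment of the call.
- sign_off(): hands the job in; it is judged then, once.
Trained networks look in the newest picture that a camera, given by its name, has taken for a name from the list of things; names that differ only in an ending like _2 or _b are one class to them, and where a whole thing is asked for, a point or a joint stands for the part that bears it (a point fixed in the world has none). Each returns a list of dicts, best first, with "confidence" (0 to 1); they miss things now and then, are a little off and sometimes report something else, mostly with a low value. They report only what shows in the picture. A call takes as long as a camera call. They do not tell look-alikes from the thing itself.
- recognise(camera, query): "extent" ([centre column, centre row, width, height] in pixels, round what is visible of it).
- trace(camera, query): "pixels" (420x560 bool, what is visible of it) and "extent" ([centre column, centre row, width, height] in pixels, round what is visible of it).
The state is a dict: "time": time; "joints": joint angles; "qd": joint speeds; "effort": joint torques, N m; "eef_pos": TCP position; "tool_rot": TCP orientation; "wrist_force": force on the tool from outside, world axes, zero at the start; "torque": the same for the moment, N m; "finger_gap": opening from 0.0 (shut) to 1.0 (fully open); "gripper_force": force on a finger pad.
Only numpy, scipy, OpenCV 4.12 (cv2) and the standard library are available. Lean on these libraries where they do the work, as an engineer would, in place of code of your own. Each camera call takes 0.05 s, during which the arm holds its last target. There are 200 camera calls.

TASK

The dead laptop power adapter on the raised ledge has a cracked shell, so do not lift or squeeze it and never push it harder than 15 N. Slide it along the ledge until it stops against the sprung buffer and press it there snugly for a second (about 5 to 10 N), which lines it up with the gap in the rail; then push it straight off the edge through that gap so that it drops down the chute and comes to rest in the tray. Leave everything else on the desk and ledge where it is.

Things in the scene. Friction and masses are not known exactly. Their poses are not given: they have to be found in the camera images.
- stand: Fixed wooden stand with a raised ledge. Origin: on the desk under the stand; its +x points across the ledge to the chute and tray (away from the robot), +y along the ledge, z up. The ledge is the flat top at z = 120 mm, from x = -110 to +50 mm and y = -260 to +260 mm; x = +50 mm is the drop edge. Nothing of the stand or chute rises over 15 mm above the ledge but the buffer.
- edge (a point): Point of the stand on the drop edge (stand x 50, y -64, z 120 mm). A 6 mm thick metal rail, 10 mm higher than the ledge, runs outside the edge, with one gap 111 mm wide; below it a 45 degree chute, 128 mm wide inside, leads to the tray. Rail, chute and buffer are one piece, clamped on anew each time: the middle of the gap lies up to 28 mm either way along y from this point.
- buffer (a point): Rough place of the rubber buffer pad on the ledge at the gap's -y end (stand x 27, y -112, z 120 mm); up to 28 mm off along y: find it by feel. 36 mm wide, 22 mm high, its face to +y, 8 mm inside the gap's end. Sprung: yields to -y 0.8 mm per N for 9 mm, then hard. An adapter let go against it springs back to within 4 mm of its free place and fits the gap; 7 mm short of it, it catches on the rail.
- adapter: Dead laptop power adapter without its cables: black plastic brick, 44 mm (its x) by 96 mm (its y) by 30 mm high, about 0.2 to 0.35 kg, loose on the ledge, long side roughly along the ledge, on the +y side of the gap. Origin: centre of its underside. It slides with a friction of about 1 to 4 N. A push on it of more than 15 N counts as breaking it.
- tray_in (a point): Centre of the floor of the white tray at the foot of the chute, 6 mm above the desk; the floor is 120 mm (stand x) by 208 mm (stand y), the walls are 50 mm high.
- tape: Bystander: clear ring of tape, 58 mm across, 19 mm high, lying on the ledge beyond the buffer. Origin: centre of underside.
- eraser: Bystander: white eraser 24 x 56 x 14 mm on the rear of the ledge. Origin: centre of underside.
- mug: Bystander: white mug, 80 mm across, 90 mm high, on the desk. Origin: centre of underside.
- bowl: Bystander: brass bowl, 110 mm across, 40 mm high, on the desk. Origin: centre of underside.
- frame: Bystander: standing picture frame, 130 mm wide, 170 mm high, on the desk. Origin: centre of the foot of the picture.
- screwdriver: Bystander: screwdriver lying on the desk.
Not all that is in view belongs to the job. What is shaped like the adapter but white is not meant.

How it is judged:
On the way, in this order (a step that is already met when the one before it is completed fails the run):
1. the fingers, at the adapter's +y end, press it along the ledge against the buffer with 4 to 15 N for 0.3 s (contact force between the fingers and adapter between 4 and 15 N and z of adapter in the frame of stand above 0.115 m and y of adapter in the frame of stand between -0.11 and -0.03 m and y of the grasp point in the frame of adapter above 0.04 m and angle between the y axis of adapter and the y axis of stand, either way round below 0.15 rad), for 0.3 s.
2. the adapter has been pushed over the drop edge (x of adapter in the frame of stand above 0.045 m and z of adapter in the frame of stand below 0.112 m).
At the end, for the whole second after the job is handed in: The adapter lies at rest (under 20 mm/s) in the tray at the foot of the chute: its origin within the tray's walls (stand x 120 to 270 mm, stand y -170 to 50 mm) and less than 60 mm above the desk (x of adapter in the frame of stand between 0.12 and 0.27 m and y of adapter in the frame of stand between -0.17 and 0.05 m and z of adapter in the frame of stand below 0.06 m and linear speed of adapter below 0.02 m/s); the robot touches nothing.
It fails at once if the adapter is pushed or squeezed with more than 15 N by the fingers (contact force between the fingers and adapter above 15 N).
It fails at once if the adapter is lifted more than 12 mm off the ledge (z of adapter in the frame of stand above 0.132 m).
It fails at once if a bystander is moved more than 30 mm (distance of any of tape, eraser, mug, bowl, frame, screwdriver from where it was at the start of the episode above 0.03 m).
It also fails if it takes over 58 s, if anything falls off the work surface, if the arm or the gripper's body presses on something with over 40 N, if the wrist force passes 120 N, or if a joint passes its speed limit or range.

## Working session

There is one attempt and no reset: what is moved stays moved. The work goes in short steps, Python scripts to look and compute and a tool call to move; the robot and the scene stay as the last step left them, time stands still between calls to the robot, and variables do not carry over. Pictures are saved under pics/ and viewed, at most 10 in all, crops included, and the job is handed in when it is done.

Besides the shell and the picture viewer there is one more tool, called after "Call:" as name([rows], argument=value, ...), one row to a line, values as JSON. move_arm: Moves the arm, as the interface text tells. Its arguments: {"type":"object","properties":{"increments":{"type":"array","items":{"type":"array","items":{"type":"number"}}},"grip":{"type":"number"}},"required":["increments"]}

```bash
mkdir -p pics
cat > h.py <<'E'
import numpy as np, cv2
from plant import *
def ray(cam,px):
    ci=camera_info(cam);K=np.array(ci["K"]);T=np.array(ci["camera_from_world"])
    p=np.linalg.inv(K)@[px[0],px[1],1]; d=T[:3,:3].T@np.array([p[0],-p[1],-p[2]]); o=-T[:3,:3].T@T[:3,3]
    return o,d
def onz(cam,px,z):
    o,d=ray(cam,px); return o+d*(z-o[2])/d[2]
def proj(cam,P):
    ci=camera_info(cam);K=np.array(ci["K"]);T=np.array(ci["camera_from_world"])
    c=T[:3,:3]@np.array(P)+T[:3,3]; u=K@[c[0],-c[1],-c[2]]; return u[:2]/u[2]
E
python3 - <<'E'
from h import *
s=read_state();print(s)
print(camera_info("scene"),camera_info("side"))
for c in("scene","side"):
    cv2.imwrite(f"pics/{c}0.png",camera(c)[:,:,::-1])
    for q in("adapter","stand","buffer","tape","eraser","tray_in","mug","bowl","frame"):
        print(c,q,[(np.round(r["extent"]).tolist(),round(r["confidence"],2)) for r in recognise(c,q)][:3])
E
```

```text
{'time': 0.0, 'joints': array([-1.25698039e+00,  3.20284379e-01,  1.56565340e+00,  1.01588552e-05,
        1.25741807e+00, -2.00098971e-02]), 'qd': array([-0.00034555,  0.00099844, -0.00079351,  0.00016221,  0.00049849,
       -0.00070504]), 'effort': array([-1.23256541e-04, -4.12451327e+01, -2.31967610e+01,  7.28241890e-02,
        4.55808837e-02, -1.29596119e-04]), 'eef_pos': array([ 0.18825502, -0.5428027 ,  0.22713454]), 'tool_rot': array([-8.72806902e-04,  9.86102227e-01,  1.66137354e-01, -1.24265077e-04]), 'wrist_force': array([ 0.06719995, -0.83454666,  0.78305224]), 'torque': array([0.02257579, 0.03512103, 0.04397007]), 'gripper_force': 0.0, 'finger_gap': 1.004522081446873}
{'K': array([[456.43309496,   0.        , 281.00115561],
       [  0.        , 456.43309496, 205.47784538],
       [  0.        ,   0.        ,   1.        ]]), 'camera_from_world': array([[ 0.72637212,  0.68703423,  0.01917039, -0.44246898],
       [-0.45039428,  0.45474355,  0.76834451,  0.15851067],
       [ 0.51916137, -0.56673827,  0.63974933, -1.7424964 ],
       [ 0.        ,  0.        ,  0.       
[... 850 characters left out ...]
 34.0, 36.0], 0.84)]
scene bowl [([140.0, 319.0, 50.0, 40.0], 0.69), ([204.0, 210.0, 19.0, 16.0], 0.26)]
scene frame [([353.0, 143.0, 35.0, 50.0], 0.82)]
side adapter [([282.0, 348.0, 36.0, 36.0], 0.93), ([270.0, 225.0, 31.0, 30.0], 0.7), ([307.0, 304.0, 26.0, 39.0], 0.57)]
side stand [([295.0, 235.0, 149.0, 139.0], 0.89)]
side buffer [([294.0, 236.0, 144.0, 141.0], 0.93)]
side tape [([349.0, 185.0, 18.0, 13.0], 0.49)]
side eraser [([286.0, 251.0, 19.0, 18.0], 0.55)]
side tray_in [([297.0, 234.0, 146.0, 143.0], 0.63)]
side mug [([192.0, 288.0, 43.0, 43.0], 0.83), ([350.0, 146.0, 30.0, 22.0], 0.41)]
side bowl [([352.0, 146.0, 28.0, 20.0], 0.73)]
side frame [([212.0, 345.0, 58.0, 80.0], 0.62)]
```

Run:
```python
import cv2,numpy as np
a=cv2.imread("pics/scene0.png")[120:345,100:400]; b=cv2.imread("pics/side0.png")[120:345,190:390]
f=lambda i:cv2.resize(i,None,fx=2.6,fy=2.6,interpolation=cv2.INTER_CUBIC)
cv2.imwrite("pics/a.png",f(a)); cv2.imwrite("pics/b.png",f(b))
```

```text
(no output)
```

View pics/a.png

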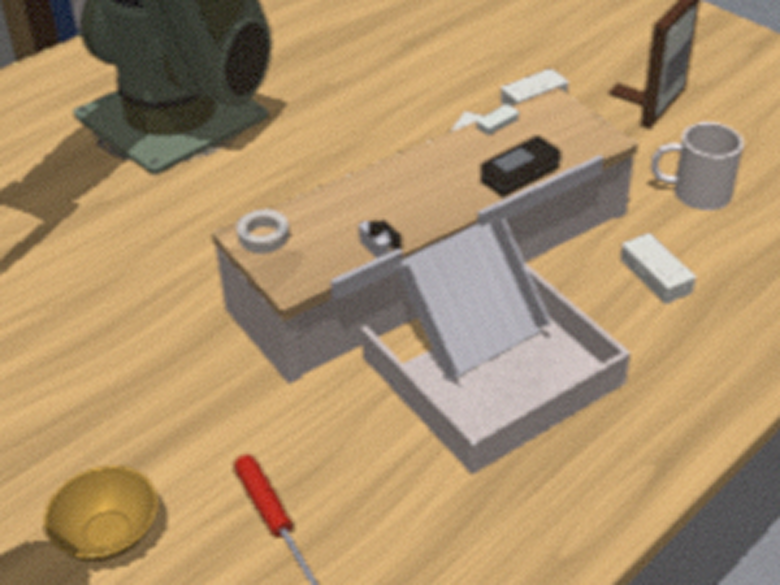

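View pics/b.png

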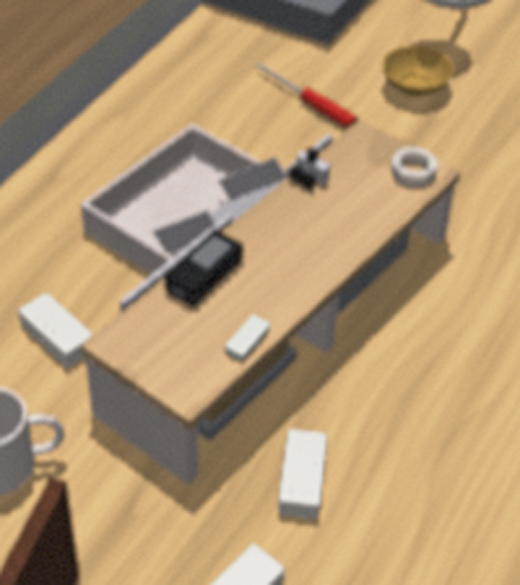

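The pictures show the black adapter on the ledge at scene pixel (300,184) and side pixel (268,225). The gap lies to its -y side, with the buffer near scene (247,211). The eraser is on the rear of the ledge and the tape is beyond the buffer. I'll fit the stand from its corners and the adapter from its silhouettes.

```bash
cat >> h.py <<'E'
def fitbox(cams,masks,size,z,x0):
    from scipy.optimize import minimize
    def hull(c,p):
        h=[]
        for sx in(-.5,.5):
            for sy in(-.5,.5):
                for dz in(0,size[2]):
                    x,y=sx*size[0],sy*size[1];C,S=np.cos(p[2]),np.sin(p[2])
                    h.append(proj(c,[p[0]+C*x-S*y,p[1]+S*x+C*y,z+dz]))
        return cv2.convexHull(np.array(h,np.float32))
    def cost(p):
        t=0
        for c,m in zip(cams,masks):
            im=np.zeros((1680,2240),np.uint8);cv2.fillConvexPoly(im,np.round(hull(c,p)*4+1.5).astype(np.int32),1)
            im=cv2.resize(im.astype(np.float32),(560,420),interpolation=cv2.INTER_AREA)
            t+=np.abs(im-m).sum()/m.sum()
        return t
    r=minimize(cost,x0,method="Nelder-Mead",options=dict(initial_simplex=np.array([x0]+[np.add(x0,d) for d in([.02,0,0],[0,.02,0],[0,0,.2])])))
    return r.x,r.fun
E
cat > m.py <<'E'
from h import *
from scipy.optimize import least_squares
S=lambda u,v:np.array([u/2.6+100,v/2.6+120])-.3; D=lambda u,v:np.array([u/2.6+190,v/2.6+120])-.3
obs=[("scene",S(291,311),(50,-260)),("scene",S(215,237),(-110,-260)),("scene",S(635,148),(50,260)),
("side",D(195,421),(-110,260)),("side",D(88,352),(50,260)),("side",D(459,178),(-110,-260))]
def W(p,q,z):
    C,s=np.cos(p[2]),np.sin(p[2]);x,y=q[0]/1e3,q[1]/1e3
    return [p[0]+C*x-s*y,p[1]+s*x+C*y,z]
def res(p): return np.concatenate([proj(c,W(p,q,.12))-px for c,px,q in obs])
P0=onz("scene",obs[0][1],.12);P1=onz("scene",obs[2][1],.12)
yaw=np.arctan2(*(P1-P0)[[1,0]])-np.pi/2
r=least_squares(res,[*(P0+P1)[:2]/2,yaw]);p=r.x
print("stand",p,np.degrees(p[2]),np.round(r.fun,1))
np.save("stand.npy",p)
def toS(P):
    C,s=np.cos(p[2]),np.sin(p[2]);d=np.array(P[:2])-p[:2];return np.round(1e3*np.array([C*d[0]+s*d[1],-s*d[0]+C*d[1]]),1)
if __name__=="__main__":
    for n,px in(("railL",S(402,256)),("railR",S(480,216))): print(n,toS(onz("scene",px,.13)))
    ms=[]
    for c in("scene","side"):
        camera(c); t=trace(c,"adapter")
        print([(np.round(r["extent"]),round(r["confidence"],2)) for r in t])
        tgt=(302,185) if c=="scene" else (270,225)
        t=min(t,key=lambda r:np.hypot(r["extent"][0]-tgt[0],r["extent"][1]-tgt[1])); ms.append(np.array(t["pixels"],float))
    g=onz("scene",(301,185),.135)
    a,f=fitbox(("scene","side"),ms,(.044,.096,.03),.12,[g[0],g[1],p[2]])
    print("adapter",a,toS(a),np.degrees(a[2]-p[2]),f)
    print("eraser",toS(onz("side",(286,251),.127)),"tape",toS(onz("scene",(203,209),.13)))
E
python3 m.py
```

```text
stand [ 0.52766192  0.04801912 -0.13672718] -7.833890188524856 [-1.3 -0.7 -0.8 -1.9  0.3 -4.4  0.   0.6 -2.1 -1.6 -0.6 -4.4]
railL [  64.1 -119.7]
railR [62.5 -7. ]
[(array([356., 222.,  33.,  29.]), 0.95), (array([300., 185.,  27.,  27.]), 0.82), (array([306., 155.,  23.,  11.]), 0.53)]
[(array([211., 247.,  24.,  26.]), 0.75), (array([271., 222.,  32.,  26.]), 0.69), (array([307., 304.,  25.,  36.]), 0.69), (array([282., 348.,  34.,  36.]), 0.62)]
adapter [ 0.55941239  0.13708974 -0.05845291] [19.3 92.6] 4.484785352437883 0.22636780518659078
eraser [-89.8 142.1] tape [ -60.6 -215.3]
```

Run:
```python
from m import *
for c,px,q in obs: print(c,np.round(px,1),q,np.round(onz(c,px,.12),3), np.round(proj(c,W(p,q,.12)),1))
E=[np.linalg.norm(onz("scene",obs[i][1],.12)-onz("scene",obs[j][1],.12)) for i,j in((0,1),(0,2))];print(E)
E=[np.linalg.norm(onz("side",obs[i][1],.12)-onz("side",obs[j][1],.12)) for i,j in((3,4),(3,5))];print(E)
print(camera_info("scene").keys())
for c in("scene","side"):
    im=cv2.imread(f"pics/{c}0.png");x0=100 if c=="scene" else 190
    im=cv2.resize(im[120:345,x0:x0+300],None,fx=2.6,fy=2.6,interpolation=cv2.INTER_CUBIC)
    for q in((50,-260),(-110,-260),(50,260),(-110,260)):
        u=(proj(c,W(p,q,.12))+.3-[x0,120])*2.6; cv2.drawMarker(im,tuple(np.round(u).astype(int).tolist()),(0,0,255),cv2.MARKER_CROSS,12,1)
    cv2.imwrite(f"pics/o_{c}.png",im)
```

```text
stand [ 0.52766192  0.04801912 -0.13672718] -7.833890188524856 [-1.3 -0.7 -0.8 -1.9  0.3 -4.4  0.   0.6 -2.1 -1.6 -0.6 -4.4]
scene [211.6 239.3] (50, -260) [ 0.546 -0.216  0.12 ] [210.4 238.6]
scene [182.4 210.9] (-110, -260) [ 0.392 -0.198  0.12 ] [181.6 209. ]
scene [343.9 176.6] (50, 260) [0.627 0.278 0.12 ] [344.2 172.2]
side [264.7 281.6] (-110, 260) [0.455 0.319 0.12 ] [264.7 282.2]
side [223.5 255.1] (50, 260) [0.604 0.3   0.12 ] [221.4 253.5]
side [366.2 188.2] (-110, -260) [ 0.373 -0.175  0.12 ] [365.6 183.8]
[np.float64(0.15540296042012952), np.float64(0.5003346664135635)]
[np.float64(0.14990470920901106), np.float64(0.5011988086369296)]
dict_keys(['K', 'camera_from_world'])
```

View pics/o_scene.png

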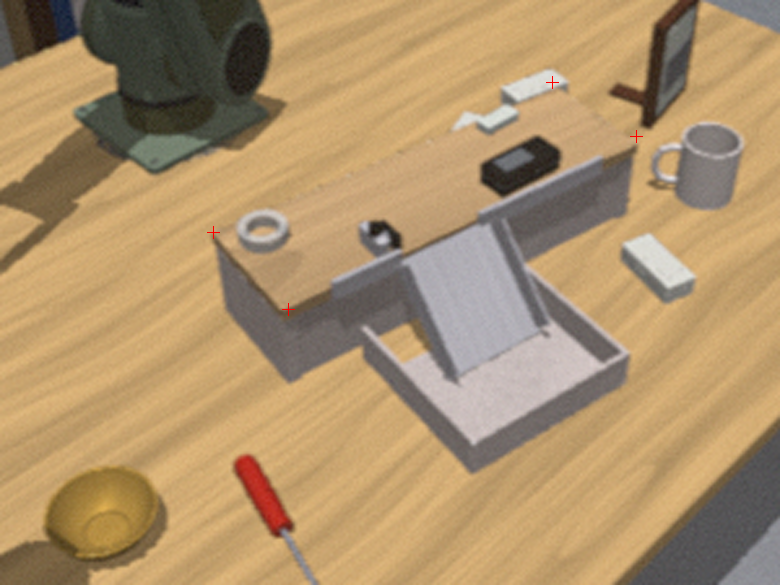

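Run:
```python
from m import *
def tri(a,b):
    o1,d1=ray("scene",a);o2,d2=ray("side",b)
    A=np.stack([d1,-d2],1);t=np.linalg.lstsq(A,o2-o1,rcond=None)[0]
    P,Q=o1+d1*t[0],o2+d2*t[1];return np.round((P+Q)/2,3),np.round(np.linalg.norm(P-Q),4)
print(tri(obs[1][1],obs[5][1]),tri(obs[2][1],obs[4][1]))
def fz(q):return np.concatenate([proj(c,W(q[:3],k,q[3]))-px for c,px,k in obs])
r=least_squares(fz,[*p,.12]);print(r.x,np.round(r.fun,1))
print("base proj",proj("scene",[0,0,0]),proj("side",[0,0,0]),"tcp",proj("scene",read_state()["eef_pos"]),proj("side",read_state()["eef_pos"]))
```

```text
stand [ 0.52766192  0.04801912 -0.13672718] -7.833890188524856 [-1.3 -0.7 -0.8 -1.9  0.3 -4.4  0.   0.6 -2.1 -1.6 -0.6 -4.4]
(array([ 0.378, -0.19 ,  0.107]), np.float64(0.001)) (array([0.614, 0.293, 0.106]), np.float64(0.0057))
[ 0.52694047  0.04712318 -0.14627017  0.11030708] [-2.   1.5 -0.9  0.1  0.1 -1.6 -0.5  2.4 -2.   0.  -0.2 -1.8]
base proj [165.09991832 163.95723379] [453.88442009 296.41025124] tcp [ 22.49872285 204.79401259] [461.68167556 123.40869313]
```

View pics/scene0.png

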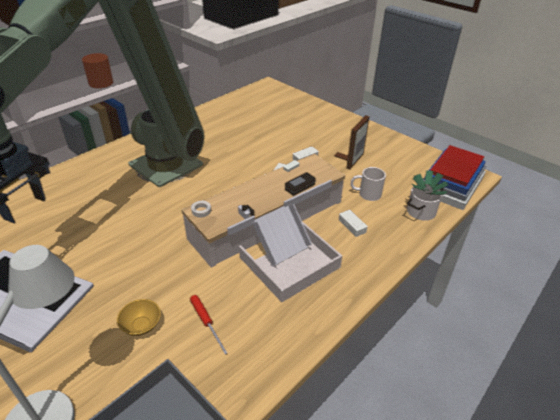

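The base and TCP project to the right places, so the calibration is good. The corner picks are coarse, so I'll go above the ledge, turn square to the stand and look with the wrist camera.

Call:
move_arm([
  [0,0,-0.05,5],
  [0.03,-0.03,-0.1,10],
  [0.08,-0.08,-0.14,15],
  [0.13,-0.13,-0.17,20],
  [0.17,-0.17,-0.17,24],
  [0.21,-0.21,-0.17,27],
  [0.25,-0.25,-0.17,27],
  [0.29,-0.29,-0.17,27],
  [0.33,-0.33,-0.17,27],
  [0.37,-0.37,-0.17,27],
  [0.41,-0.41,-0.17,27],
  [0.45,-0.45,-0.17,27],
], grip=0.0)

```text
time: 2.7
eef_pos: [0.4666, 0.0312, 0.3982]
tool_rot: [0.0, 0.998, -0.068, 0.0]
wrist_force: [-0.2, -1.1, -0.0]
finger_gap: 0.004
gripper_force: 0.0
```

Run:
```python
from h import *
print(read_state());ci=camera_info("wrist");print(ci)
cv2.imwrite("pics/w1.png",camera("wrist")[:,:,::-1])
```

```text
{'time': 2.7, 'joints': array([ 4.25297975e-02,  8.39079416e-02,  1.45095417e+00, -4.35909403e-04,
        1.60592134e+00,  1.75031153e+00]), 'qd': array([ 0.8952739 ,  0.35161228, -0.37895145, -0.00471745,  0.02513523,
        0.89226907]), 'effort': array([ -3.23714823, -33.08297396, -23.77082884,   0.22176187,
         0.11221834,  -0.73318474]), 'eef_pos': array([0.46658918, 0.03122607, 0.39815367]), 'tool_rot': array([ 1.71648623e-04,  9.97654656e-01, -6.84468803e-02,  4.26242095e-04]), 'wrist_force': array([-0.204965  , -1.09945698, -0.04923347]), 'torque': array([-0.04447656, -0.01476191, -0.02248882]), 'gripper_force': 0.0, 'finger_gap': 0.003842313446759793}
{'K': array([[364.54287687,   0.        , 279.61394571],
       [  0.        , 364.54287687, 210.31314482],
       [  0.        ,   0.        ,   1.        ]]), 'camera_from_world': array([[-1.35460804e-01, -9.90782704e-01, -5.49804779e-05,
         9.45300854e-02],
       [ 9.56180956e-01, -1.30715481e-01, -2.61976033e-01,
        -3.68307596e-01],
       [ 2.59554136e-01, -3.55400554e-02,  9.65074378e-01,
        -6.74810479e-01],
       [ 0.00000000e+00,  0.00000000e+00,  0.00000000e+00,
         1.00000000e+00]])}
```

View pics/w1.png

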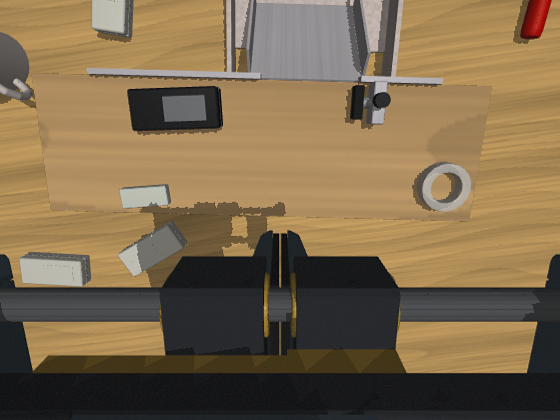

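The wrist view shows the adapter at about (175,108), the gap from column 261 to 362 and the buffer pad's face near column 352. The arm was still moving, so I'll settle and look again.

Call:
move_arm([
  [0,0,0,0],
  [0,0,0,0],
  [0,0,0,0],
])

```text
time: 3.12
eef_pos: [0.4657, 0.0282, 0.3982]
tool_rot: [0.0, 0.998, -0.07, 0.0]
wrist_force: [-0.0, 0.8, -0.4]
finger_gap: 0.005
gripper_force: 0.0
```

Run:
```python
from h import *
s=read_state();print(s["eef_pos"],s["tool_rot"],s["qd"],s["wrist_force"])
im=camera("wrist");cv2.imwrite("pics/w2r.png",im[:,:,::-1])
np.savez("w2.npz",**{k:np.array(v) for k,v in camera_info("wrist").items()})
t=trace("wrist","adapter")
for r in t: print(np.round(r["extent"]),r["confidence"])
cv2.imwrite("pics/w2.png",cv2.resize(im[40:260,0:540,::-1],None,fx=1.48,fy=1.48,interpolation=cv2.INTER_CUBIC))
np.save("masks.npy",np.array([r["pixels"] for r in t]))
```

```text
[0.46569712 0.0281746  0.39824938] [ 1.29556814e-04  9.97568797e-01 -6.96878739e-02  2.79904626e-04] [-0.00245708  0.00054958 -0.00228323  0.0016409   0.00097907  0.00015013] [-0.00696438  0.77302817 -0.39415855]
[151. 248.  69.  54.] 0.94
[172. 111.  90.  43.] 0.83
[108.  20.  40.  39.] 0.73
[ 55. 269.  73.  31.] 0.65
```

View pics/w2.png

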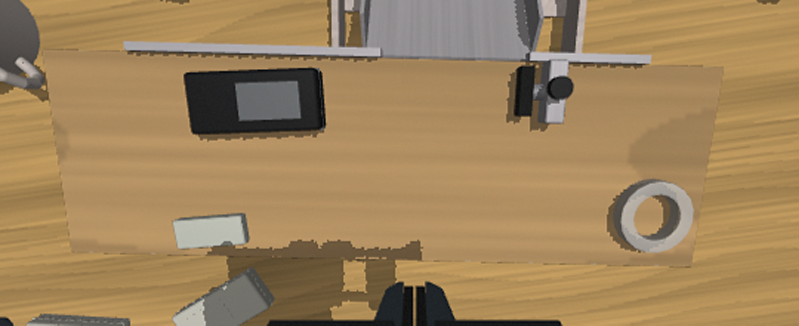

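```bash
cat > n.py <<'E'
from h import *
from scipy.optimize import least_squares
U=lambda u,v:np.array([u,v])/1.48+[0,40]-.2
def W(p,q,z):
    C,s=np.cos(p[2]),np.sin(p[2]);x,y=q[0]/1e3,q[1]/1e3
    return [p[0]+C*x-s*y,p[1]+s*x+C*y,z]
def toS(P,p):
    C,s=np.cos(p[2]),np.sin(p[2]);d=np.array(P[:2])-p[:2];return np.round(1e3*np.array([C*d[0]+s*d[1],-s*d[0]+C*d[1]]),1)
E
python3 - <<'E'
from n import *
obs=[(U(42,50),(50,260)),(U(723,67),(50,-260)),(U(70,251),(-110,260)),(U(690,267),(-110,-260))]
f=lambda q:np.concatenate([proj("wrist",W(q,k,.12))-px for px,k in obs])
r=least_squares(f,[.527,.047,-.14]);p=r.x;print("stand",p,np.degrees(p[2]),np.round(r.fun,1));np.save("stand.npy",p)
f4=lambda q:np.concatenate([proj("wrist",W(q,k,q[3]))-px for px,k in obs])
r=least_squares(f4,[*p,.12]);print("free z",r.x,np.round(r.fun,1))
for n,u in(("gapL",(380,51)),("gapR",(528,56))): print(n,toS(onz("wrist",U(*u),.13),p))
print("bufface",toS(onz("wrist",U(516,95),.125),p),toS(onz("wrist",U(516,95),.142),p))
m=np.load("masks.npy")[1].astype(float)
a,fv=fitbox(("wrist",),(m,),(.044,.096,.03),.12,[*W(p,(22,92),0)[:2],p[2]])
print("adapter",a,toS(a,p),np.degrees(a[2]-p[2]),fv)
c=[(186,74),(322,67),(326,129),(193,134)]
print("adp corners z.15",[toS(onz("wrist",U(*k),.15),p) for k in c])
s=read_state();print("tcp",toS(s["eef_pos"],p),"tool yaw rel stand",np.degrees(2*np.arctan2(s["tool_rot"][2],s["tool_rot"][1])-p[2]))
print("eraser",toS(onz("wrist",U(210,230),.13),p))
E
```

```text
stand [ 0.52799567  0.04486864 -0.1634725 ] -9.366284429325214 [-1.2 -0.8  0.7  0.   0.2  1.   0.4  0.4]
free z [ 0.52803589  0.0449447  -0.16350803  0.11867946] [-0.4 -0.8 -0.1  0.1  0.8  0.7 -0.2  0.1]
gapL [54.   2.1]
gapR [  53.3 -107.8]
bufface [  25.4 -101.9] [ 25.  -98.8]
adapter [ 0.55850339  0.13451044 -0.11043179] [15.5 93.4] 3.03900913145252 0.03898294297352342
adp corners z.15 [array([ 33.2, 139.1]), array([40.4, 42. ]), array([-2.6, 39.9]), array([ -8.6, 137.5])]
tcp [-58.7 -26.5] tool yaw rel stand 1.3794385892495846
eraser [-85.4 138.1]
```

The fit is good: stand yaw -9.4°, gap at stand y -108 to 2, buffer face at about y -101. The adapter centre is at (15.5, 92) with yaw about +3.5°. I'll go beyond its +y end and come down.

Call:
move_arm([
  [0.015,-0.04,0,1.4],
  [0.03,-0.08,0,1.4],
  [0.045,-0.12,0,1.4],
  [0.06,-0.16,0,1.4],
  [0.0775,-0.2,0.02,1.4],
  [0.0775,-0.2,0.06,1.4],
  [0.0775,-0.2,0.1,1.4],
  [0.0775,-0.2,0.14,1.4],
  [0.0775,-0.2,0.18,1.4],
  [0.0775,-0.2,0.2,1.4],
  [0.0775,-0.2,0.2,1.4],
  [0.0775,-0.2,0.2,1.4],
], grip=0.0)

```text
time: 4.72
eef_pos: [0.5711, 0.2166, 0.1992]
tool_rot: [-0.0, 0.997, -0.081, 0.001]
wrist_force: [0.1, 0.3, -0.1]
finger_gap: 0.003
gripper_force: 0.0
```

```bash
cat > st.py <<'E'
from n import *
p=np.load("stand.npy")
def st():
    s=read_state();print("t",s["time"],"tcp S",toS(s["eef_pos"],p),"z",round(s["eef_pos"][2],4),"yaw",round(np.degrees(2*np.arctan2(s["tool_rot"][2],s["tool_rot"][1])-p[2]),2))
    f=s["wrist_force"];C,S=np.cos(p[2]),np.sin(p[2]);print("F stand",np.round([C*f[0]+S*f[1],-S*f[0]+C*f[1],f[2]],2),"gap",round(s["finger_gap"],3))
if __name__=="__main__":st()
E
python3 - <<'E'
from st import *
st();im=camera("wrist");t=trace("wrist","adapter")
for r in t: print(np.round(r["extent"]),r["confidence"])
cv2.imwrite("pics/w3.png",im[:,:,::-1])
E
```

```text
t 4.725 tcp S [ 14.6 176.5] z 0.1992 yaw 0.05
F stand [ 0.06  0.31 -0.06] gap 0.003
[246.  45.  61.  89.] 0.97
[358. 188. 404. 370.] 0.45
```

View pics/w3.png

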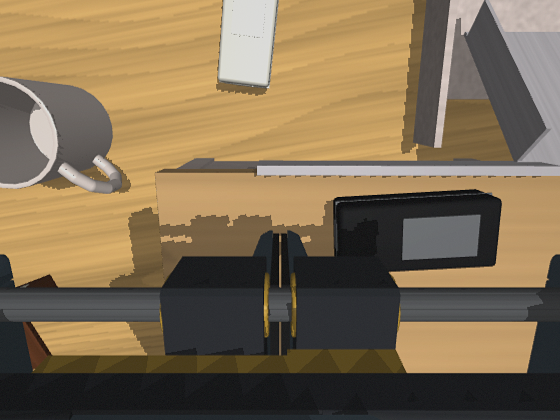

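The fingers hang clear at the adapter's +y end, whose near edge is at column 335. I'll descend to the ledge.

Run:
```python
from st import *
for px in((334,198),(338,262),(500,196),(495,265)): print(px,toS(onz("wrist",px,.15),p))
```

```text
(334, 198) [ 40.4 145.6]
(338, 262) [  0.4 141.6]
(500, 196) [41.8 49.6]
(495, 265) [-1.3 45.7]
```

Call:
move_arm([
  [0,0,0.02,0],
  [0,0,0.04,0],
  [0,0,0.055,0],
  [0,0,0.058,0],
  [0,0,0.058,0],
])

```text
time: 5.45
eef_pos: [0.5707, 0.217, 0.1404]
tool_rot: [-0.0, 0.997, -0.081, 0.0]
wrist_force: [-0.4, -0.0, 0.6]
finger_gap: 0.008
gripper_force: 0.0
```

```bash
python3 st.py
```

```text
t 5.45 tcp S [ 14.1 176.7] z 0.1404 yaw 0.09
F stand [-0.36 -0.07  0.62] gap 0.008
```

Call:
move_arm([
  [0.001,0.003,0,0],
  [0.002,0.006,0,0],
  [0.003,0.009,0,0],
  [0.003,0.012,0,0],
  [0.003,0.014,0,0],
  [0.003,0.016,0,0],
  [0.003,0.018,0,0],
  [0.003,0.02,0,0],
  [0.003,0.022,0,0],
  [0.003,0.024,0,0],
  [0.003,0.026,0,0],
  [0.003,0.028,0,0],
])

```text
time: 6.95
eef_pos: [0.5688, 0.1887, 0.1399]
tool_rot: [-0.0, 0.997, -0.081, 0.0]
wrist_force: [0.2, 0.9, 0.3]
finger_gap: 0.003
gripper_force: 0.5
```

```bash
python3 st.py
```

```text
t 6.95 tcp S [ 16.9 148.6] z 0.1399 yaw 0.09
F stand [0.08 0.89 0.26] gap 0.003
```

Call:
move_arm([
  [0,0.003,0,0],
  [0,0.006,0,0],
  [0,0.01,0,0],
  [0,0.014,0,0],
  [0,0.018,0,0],
  [0,0.022,0,0],
  [0,0.026,0,0],
  [0,0.03,0,0],
  [0,0.034,0,0],
  [0,0.038,0,0],
  [0,0.042,0,0],
  [0,0.046,0,0],
])

```text
time: 8.45
eef_pos: [0.5613, 0.143, 0.1399]
tool_rot: [0.0, 0.997, -0.081, -0.0]
wrist_force: [0.1, 0.9, -1.9]
finger_gap: 0.002
gripper_force: 0.4
```

Run:
```python
from st import *
st();im=camera("wrist");cv2.imwrite("pics/w4.png",im[:,:,::-1])
```

```text
t 8.45 tcp S [ 16.9 102.2] z 0.1399 yaw 0.09
F stand [-0.04  0.96 -1.93] gap 0.002
```

View pics/w4.png

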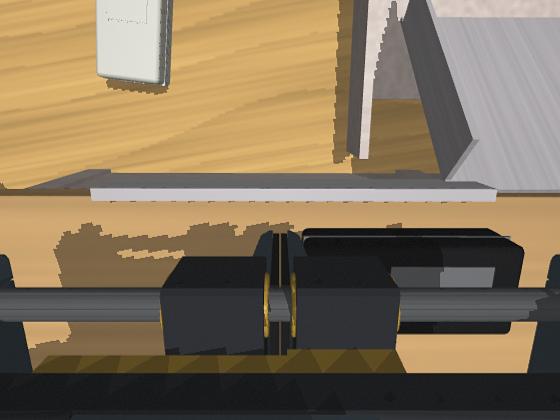

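The adapter is squared up against the finger and slides along the ledge, well clear of the rail. I'll keep pushing.

Call:
move_arm([
  [0,0.004,0,0],
  [0,0.009,0,0],
  [0,0.015,0,0],
  [0,0.021,0,0],
  [0,0.027,0,0],
  [0,0.033,0,0],
  [0,0.039,0,0],
  [0,0.045,0,0],
  [0,0.051,0,0],
  [0,0.056,0,0],
  [0,0.06,0,0],
  [0,0.063,0,0],
])

```text
time: 10.0
eef_pos: [0.5511, 0.0809, 0.1399]
tool_rot: [0.0, 0.997, -0.081, 0.0]
wrist_force: [1.1, 1.2, -0.9]
finger_gap: 0.005
gripper_force: 0.6
```

Run:
```python
from st import *
st();im=camera("wrist");cv2.imwrite("pics/w5.png",im[:,:,::-1])
```

```text
t 10.0 tcp S [17.  39.3] z 0.1399 yaw 0.09
F stand [ 0.9   1.33 -0.92] gap 0.005
```

View pics/w5.png

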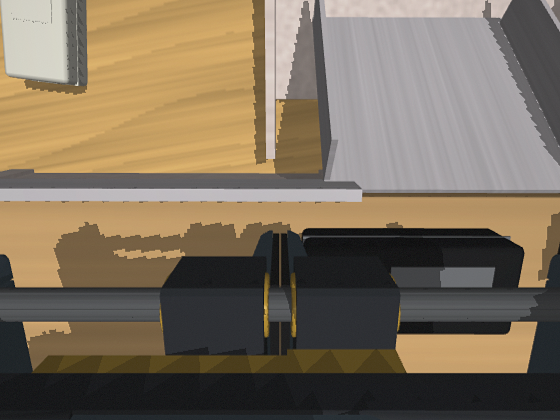

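The adapter is straight, and its far end is still about 30 mm short of the buffer. I'll approach slowly from here.

Call:
move_arm([
  [0,0.003,0,0],
  [0,0.006,0,0],
  [0,0.009,0,0],
  [0,0.012,0,0],
  [0,0.015,0,0],
  [0,0.018,0,0],
  [0,0.02,0,0],
  [0,0.022,0,0],
])

```text
time: 11.05
eef_pos: [0.5476, 0.0593, 0.1399]
tool_rot: [0.0, 0.997, -0.081, 0.0]
wrist_force: [-0.3, 1.5, 0.4]
finger_gap: 0.003
gripper_force: 0.6
```

Call:
move_arm([
  [0,0.001,0,0],
  [0,0.002,0,0],
  [0,0.003,0,0],
])

```text
time: 11.42
eef_pos: [0.5471, 0.0564, 0.1399]
tool_rot: [0.0, 0.997, -0.081, -0.0]
wrist_force: [0.3, 1.1, 0.0]
finger_gap: 0.006
gripper_force: 0.6
```

Call:
move_arm([
  [0,0.001,0,0],
  [0,0.002,0,0],
  [0,0.002,0,0],
])

```text
time: 11.8
eef_pos: [0.5468, 0.0543, 0.1399]
tool_rot: [0.0, 0.997, -0.081, -0.0]
wrist_force: [-0.2, 0.5, 0.1]
finger_gap: 0.005
gripper_force: 0.4
```

Call:
move_arm([
  [0,0.001,0,0],
  [0,0.002,0,0],
  [0,0.003,0,0],
])

```text
time: 12.18
eef_pos: [0.5463, 0.0515, 0.14]
tool_rot: [0.0, 0.997, -0.081, 0.0]
wrist_force: [-0.3, 0.7, -0.7]
finger_gap: 0.008
gripper_force: 0.6
```

Call:
move_arm([
  [0,0.001,0,0],
  [0,0.002,0,0],
  [0,0.002,0,0],
])

```text
time: 12.55
eef_pos: [0.546, 0.0494, 0.1399]
tool_rot: [0.0, 0.997, -0.081, 0.0]
wrist_force: [0.2, 1.0, 0.1]
finger_gap: 0.006
gripper_force: 0.4
```

Call:
move_arm([
  [0,0.001,0,0],
  [0,0.002,0,0],
  [0,0.002,0,0],
])

```text
time: 12.92
eef_pos: [0.5457, 0.0474, 0.14]
tool_rot: [0.0, 0.997, -0.081, 0.0]
wrist_force: [0.2, 0.8, -0.2]
finger_gap: 0.001
gripper_force: 0.4
```

Call:
move_arm([
  [0,0.001,0,0],
  [0,0.002,0,0],
  [0,0.002,0,0],
])

```text
time: 13.3
eef_pos: [0.5454, 0.0457, 0.1399]
tool_rot: [-0.0, 0.997, -0.081, 0.0]
wrist_force: [-0.3, 2.5, -0.4]
finger_gap: 0.007
gripper_force: 1.1
```

Call:
move_arm([
  [0,0.001,0,0],
  [0,0.002,0,0],
  [0,0.002,0,0],
])

```text
time: 13.68
eef_pos: [0.5451, 0.0439, 0.14]
tool_rot: [-0.0, 0.997, -0.081, 0.0]
wrist_force: [0.3, 4.5, 0.0]
finger_gap: 0.003
gripper_force: 2.3
```

Call:
move_arm([
  [0,0.001,0,0],
  [0,0.002,0,0],
  [0,0.002,0,0],
])

```text
time: 14.05
eef_pos: [0.5449, 0.0423, 0.14]
tool_rot: [-0.001, 0.997, -0.081, 0.0]
wrist_force: [0.1, 6.6, -0.3]
finger_gap: 0.004
gripper_force: 3.0
```

It has met the buffer and presses with about 6.6 N. I'll add a little and hold for a second.

Call:
move_arm([
  [0,0.001,0,0],
  [0,0.001,0,0],
  [0,0.001,0,0],
  [0,0.001,0,0],
  [0,0.001,0,0],
  [0,0.001,0,0],
  [0,0.001,0,0],
  [0,0.001,0,0],
  [0,0.001,0,0],
])

```text
time: 15.18
eef_pos: [0.5447, 0.0416, 0.14]
tool_rot: [-0.001, 0.997, -0.081, 0.0]
wrist_force: [1.1, 6.6, -0.1]
finger_gap: 0.007
gripper_force: 3.4
```

```bash
python3 st.py
```

```text
t 15.175 tcp S [17.  -0.5] z 0.14 yaw 0.07
F stand [ 0.04  6.72 -0.09] gap 0.007
```

The press has held. I'll back off gently, lift clear and go behind the adapter, opening the fingers to 50 mm for a two-point push.

Call:
move_arm([
  [0,-0.001,0,0],
  [0,-0.002,0,0],
  [0,-0.003,0,0],
  [0,-0.004,0,0],
  [0,-0.006,0,0],
  [0,-0.009,0,0],
  [0,-0.014,0,0],
  [0,-0.02,0,0],
  [0,-0.03,0,0],
  [0,-0.03,-0.03,0],
  [0,-0.03,-0.07,0],
  [0,-0.03,-0.11,0],
])

```text
time: 16.68
eef_pos: [0.5493, 0.0709, 0.251]
tool_rot: [0.0, 0.997, -0.081, -0.0]
wrist_force: [0.4, 0.1, 1.3]
finger_gap: 0.003
gripper_force: 0.0
```

Call:
move_arm([
  [-0.01,0.02,-0.02,0],
  [-0.04,0.05,-0.05,0],
  [-0.07,0.08,-0.08,0],
  [-0.1,0.08,-0.1,0],
  [-0.12,0.08,-0.1,0],
  [-0.12,0.08,-0.1,0],
  [-0.12,0.08,-0.1,0],
], grip=0.05)

```text
time: 17.55
eef_pos: [0.4183, 0.0107, 0.3487]
tool_rot: [0.0, 0.997, -0.081, -0.001]
wrist_force: [-0.2, 0.6, -0.4]
finger_gap: 0.552
gripper_force: 0.0
```

Run:
```python
from st import *
st();im=camera("wrist");t=trace("wrist","adapter");cv2.imwrite("pics/w6.png",im[:,:,::-1])
for r in t: print(np.round(r["extent"]),r["confidence"])
g=proj("wrist",W(p,(17,-52),.135));print(g)
t=min(t,key=lambda r:np.hypot(r["extent"][0]-g[0],r["extent"][1]-g[1]))
a,f=fitbox(("wrist",),(np.array(t["pixels"],float),),(.044,.096,.03),.12,[*W(p,(17,-52),0)[:2],p[2]])
print(toS(a,p),np.degrees(a[2]-p[2]),f)
```

```text
t 17.55 tcp S [-102.7  -51.6] z 0.3487 yaw 0.12
F stand [-0.32  0.54 -0.42] gap 0.552
[ 28. 261.  57.  36.] 0.68
[280.85134259  61.25811401]
[-577.2  182.6] 74.69671995779623 1.0
```

View pics/w6.png

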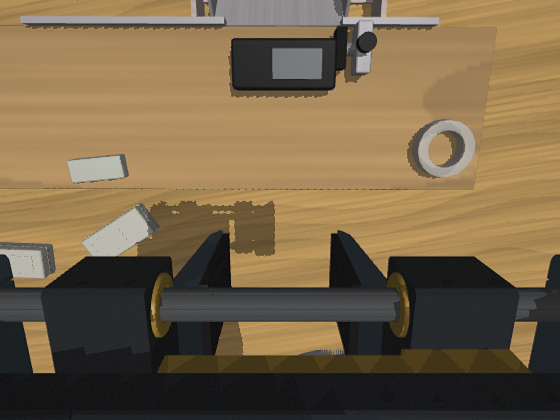

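The adapter stands straight against the buffer, columns 231 to 337, in line with the gap at 225 to 343. Measuring it now.

Run:
```python
from st import *
for px in((231,40),(335,38),(334,82),(234,83)): print(px,toS(onz("wrist",px,.15),p))
for px in((225,19),(342,20)): print("gap",toS(onz("wrist",px,.13),p))
im=cv2.imread("pics/w6.png").max(2);m=np.zeros((420,560));m[30:95,225:338]=im[30:95,225:338]<50
m=cv2.morphologyEx(m.astype(np.uint8),cv2.MORPH_CLOSE,np.ones((5,5)));c=max(cv2.findContours(m,0,1)[0],key=cv2.contourArea)
m=np.zeros((420,560),np.uint8);cv2.drawContours(m,[c],-1,1,-1);print(cv2.boundingRect(c))
a,f=fitbox(("wrist",),(m.astype(float),),(.044,.096,.03),.12,[*W(p,(17,-52),0)[:2],p[2]]);print(toS(a,p),np.degrees(a[2]-p[2]),f)
```

```text
(231, 40) [32.8 -7.2]
(335, 38) [  34.7 -100.3]
(334, 82) [  -2.5 -101. ]
(234, 83) [-3.6 -8.8]
gap [54.2  0.2]
gap [  53.7 -109. ]
(231, 30, 107, 60)
[ 13.2 -54.8] 0.4963231337488987 0.04776728699142492
```

The adapter is centred in the gap to within 1 mm. I'll come down behind it.

Call:
move_arm([
  [0.02,0.002,0.03,0],
  [0.04,0.002,0.07,0],
  [0.053,0.002,0.11,0],
  [0.053,0.002,0.15,0],
  [0.053,0.002,0.18,0],
  [0.053,0.002,0.2,0],
  [0.053,0.002,0.207,0],
  [0.053,0.002,0.207,0],
  [0.053,0.002,0.207,0],
])

```text
time: 18.77
eef_pos: [0.4709, 0.0001, 0.1437]
tool_rot: [-0.0, 0.997, -0.081, 0.001]
wrist_force: [-0.5, 0.3, -0.4]
finger_gap: 0.549
gripper_force: 0.0
```

```bash
python3 st.py
```

```text
t 18.775 tcp S [-49.1 -53.4] z 0.1437 yaw 0.1
F stand [-0.54  0.17 -0.38] gap 0.549
```

Call:
move_arm([
  [0.003,0,0,0],
  [0.006,0,0,0],
  [0.009,0,0,0],
  [0.012,0,0,0],
  [0.015,0,0,0],
  [0.018,0,0,0],
  [0.021,0,0,0],
  [0.024,0,0,0],
  [0.027,0,0,0],
  [0.03,0,0,0],
  [0.033,0,0,0],
  [0.036,0,0,0],
])

```text
time: 20.27
eef_pos: [0.5058, -0.0056, 0.1428]
tool_rot: [-0.0, 0.997, -0.081, -0.0]
wrist_force: [-1.5, 1.8, 0.1]
finger_gap: 0.552
gripper_force: 0.9
```

```bash
python3 st.py
```

```text
t 20.275 tcp S [-13.7 -53.4] z 0.1428 yaw 0.09
F stand [-1.8   1.54  0.11] gap 0.552
```

Call:
move_arm([
  [0.003,0,0,0],
  [0.006,0,0,0],
  [0.009,0,0,0],
  [0.012,0,0,0],
  [0.015,0,0,0],
  [0.018,0,0,0],
  [0.021,0,0,0],
  [0.024,0,0,0],
  [0.027,0,0,0],
])

```text
time: 21.4
eef_pos: [0.5323, -0.01, 0.143]
tool_rot: [0.0, 0.997, -0.081, -0.0]
wrist_force: [-2.1, 2.0, 1.8]
finger_gap: 0.55
gripper_force: 1.5
```

Call:
move_arm([
  [0.003,0,0,0],
  [0.006,0,0,0],
  [0.01,0,0,0],
  [0.014,0,0,0],
  [0.018,0,0,0],
  [0.022,0,0,0],
  [0.026,0,0,0],
  [0.03,0,0,0],
  [0.03,0,0,0],
])

```text
time: 22.52
eef_pos: [0.5622, -0.0149, 0.1429]
tool_rot: [0.0, 0.997, -0.081, 0.0]
wrist_force: [-0.5, 0.8, -0.2]
finger_gap: 0.55
gripper_force: 0.0
```

Run:
```python
from st import *
st()
for c in("scene","side","wrist"):
    im=camera(c);cv2.imwrite(f"pics/f_{c}.png",im[:,:,::-1])
    for r in recognise(c,"adapter"):
        x,y,w,h=r["extent"];y0,x0=max(0,int(y-h/4)),max(0,int(x-w/4))
        print(c,np.round(r["extent"]),round(r["confidence"],2),"brightness",int(im[y0:int(y+h/4)+1,x0:int(x+w/4)+1].mean()),"S@z.03",toS(onz(c,(x,y),.025),p),"S@.13",toS(onz(c,(x,y),.135),p))
```

```text
t 22.525 tcp S [ 43.5 -53.4] z 0.1429 yaw 0.09
F stand [-0.57  0.68 -0.19] gap 0.55
scene [303. 268.  33.  31.] 0.96 brightness 57 S@z.03 [228.1 -59.5] S@.13 [ 302.6 -127.7]
scene [355. 223.  29.  22.] 0.82 brightness 203 S@z.03 [174.9 198.9] S@.13 [255.4 101.6]
scene [307. 155.  21.  12.] 0.76 brightness 204 S@z.03 [-218.1  325.2] S@.13 [-93.4 213.7]
side [212. 247.  28.  26.] 0.96 brightness 221 S@z.03 [146.8 211.4] S@.13 [ 69.5 272.5]
side [307. 304.  27.  38.] 0.65 brightness 237 S@z.03 [-209.2  185.1] S@.13 [-251.6  248.7]
side [255. 199.  23.  19.] 0.59 brightness 63 S@z.03 [192.5 -39.3] S@.13 [110.7  46.3]
side [281. 347.  36.  39.] 0.58 brightness 223 S@z.03 [-241.2  336.2] S@.13 [-280.5  385.1]
```

The black adapter now shows in the tray, at about stand (220, -55). I'll retreat and check that it is at rest.

Call:
move_arm([
  [-0.01,0,0,0],
  [-0.03,0,-0.01,0],
  [-0.05,0,-0.04,0],
  [-0.07,0,-0.08,0],
  [-0.08,0,-0.12,0],
  [-0.08,0,-0.15,0],
  [-0.08,0,-0.15,0],
  [-0.08,0,-0.15,0],
  [-0.08,0,-0.15,0],
  [-0.08,0,-0.15,0],
])

```text
time: 24.08
eef_pos: [0.4825, -0.002, 0.2918]
tool_rot: [0.0, 0.997, -0.081, -0.001]
wrist_force: [0.3, -0.7, -0.1]
finger_gap: 0.548
gripper_force: 0.0
```

Run:
```python
from st import *
st();ims={}
for k in range(2):
    for c in("scene","side"):
        im=camera(c)
        r=[r for r in recognise(c,"adapter") if im[int(r["extent"][1]),int(r["extent"][0])].mean()<120]
        print(c,[(np.round(q["extent"],1),round(q["confidence"],2),toS(onz(c,q["extent"][:2],.025),p)) for q in r])
for q in("tape","eraser"): print(q,[(np.round(r["extent"]),round(r["confidence"],2)) for r in recognise("side",q)][:2])
print(sign_off())
```

```text
t 24.075 tcp S [-37.3 -53.6] z 0.2918 yaw 0.09
F stand [ 0.41 -0.63 -0.08] gap 0.548
scene [(array([303.4, 267.6,  31.1,  26.2]), 0.87, array([227.1, -56.9]))]
side [(array([252.8, 196.3,  25.6,  24.4]), 0.58, array([209.1, -44.6]))]
scene [(array([303.9, 267.4,  33.9,  27.1]), 0.77, array([227.4, -55.2]))]
side [(array([254.3, 195.3,  27.8,  24.8]), 0.55, array([208.6, -51.9]))]
tape [(array([349., 184.,  19.,  10.]), 0.71)]
eraser [(array([287., 250.,  19.,  18.]), 0.42)]
the job is handed in; nothing more can be done
None
```

The adapter was pressed against the buffer at about 6.6 N for over a second, pushed off through the gap, and now lies still in the tray. The tape and eraser have not moved, and the job is handed in (the verdict is not shown).

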